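Tip the lathe's catch tray into the parts bin

TASK

Take the lathe's catch tray out from under the chute by its sloping grip and, with the turned legs still lying in it, hook the channel under its open nose over the low rim of the plywood bin; with the tray resting on that rim as a pivot, raise the grip until the tray stands well past 45 degrees and all three legs have slid into the bin. Then set the empty tray back squarely on the rubber mat under the chute, nose to the lathe, and let go. Do not shove the bin or the other things on the bench about.

Things in the scene. Friction and masses are not known exactly. Their poses are not given: they have to be found in the camera images.
- tray: Aluminium sheet tray, 110 (x) x 150 (y) mm, 39 mm high, 0.22 kg; walls on three sides, the -y end (nose) open: only friction keeps the legs in there. Origin: middle of its footprint, under its feet (three ribs along x at y = -73, -31, 71 mm, 6 mm deep, 4 thick, 100 long); floor underside z = 6, top z = 9. At the +y end a sloping grip plate, upper edge at y = 118, z = 93 mm.
- tray_grip (a point): Where to hold the flat grip plate (40 mm wide along x, 8 thick, 82 long), mid-thickness, 22 mm short of its upper edge: (0, 105.4, 75.1) mm in the tray's frame and axes. The plate rises outwards, 35 degrees from vertical, along (0, sin 35, cos 35): lay the pads flat on its broad faces, the tool leaning 35 degrees, fingers down and towards the nose.
- tray_channel (a point): Middle of the hooking channel under the nose, on the floor's underside: (0, -52, 6) mm in the tray's frame and axes. The channel runs along x between the ribs at y = -73 and -31: 38 mm wide, 6 mm deep, open downwards.
- bin: Loose plywood parts bin, 1.6 kg, outside 220 (x) x 170 (y) mm, walls and floor 10 mm thick. Three walls are 120 mm high; the wall at +y (the left side seen from the robot) is low, 85 mm. Origin: middle of the underside.
- bin_rim (a point): Middle of the low wall's top: (0, 80, 85) mm in the bin's frame and axes. The rim runs along x and is 10 mm thick (inner edge 5 mm towards -y); the inside is towards -y. The tray is hooked here with its nose pointing to -y of the bin.
- bay (a point): Middle of the top of the black rubber mat (150 x 180 mm, 3 thick) where the tray stands, its origin near here and axes along these. The fixed lathe lies towards -y, from 125 mm off. Its steel chute, 70 mm wide, ends 56 mm towards -y with its underside about 85 mm up, so it hangs over the last 20 mm of the tray's nose: draw the tray out towards +y before raising it.
- leg0: Turned dark wooden dolls'-house table leg, 55 mm long along its x, with a 16 mm square block at one end, 15 g; lies on the tray's floor. Origin on its axis, at mid-length (8 mm above what it lies on).
- leg1: Turned dark wooden dolls'-house table leg, 55 mm long along its x, with a 16 mm square block at one end, 15 g; lies on the tray's floor. Origin on its axis, at mid-length (8 mm above what it lies on).
- leg2: Turned dark wooden dolls'-house table leg, 55 mm long along its x, with a 16 mm square block at one end, 15 g; lies on the tray's floor. Origin on its axis, at mid-length (8 mm above what it lies on).
- doll_chair: Bystander, to be left alone; origin at the middle of its underside: doll's wooden chair, 50 x 50 x 110 mm
- urn: Bystander, to be left alone; origin at the middle of its underside: small brass urn, 52 mm across, 82 mm high
- doll_lamp: Bystander, to be left alone; origin at the middle of its underside: doll's brass lamp with white globe, 56 mm across, 125 mm high
- varnish: Bystander, to be left alone; origin at the middle of its underside: small amber jar with steel cap, 52 mm across, 65 mm high
- glue: Bystander, to be left alone; origin at the middle of its underside: white bottle with black cap, 44 mm across, 100 mm high
- brush: Bystander, to be left alone; origin at the middle of its underside: brush lying flat, 170 mm long
- doll_clock: Bystander, to be left alone; origin at the middle of its underside: doll's dark wooden mantel clock, 50 x 80 x 77 mm
Not all that is in view belongs to the job. Of the things like the tray, leave any that is blue; of the rest the larger one is meant. What is shaped like the leg2 but green is not meant.

How it is judged:
By the outcome, as a careful person would: the job done as asked, in the order asked, and still so for the second after the job is handed in, with the robot touching nothing.
It also fails if it takes over 72 s, if anything falls off the work surface, if the arm or the gripper's body presses on something with over 40 N, if the wrist force passes 120 N, or if a joint passes its speed limit or range.

ROBOT

A 6-joint arm with a two-finger parallel gripper is mounted at the origin on the work surface. World frame = base frame: x ahead of the robot, y to its left, z up, the work surface at z = 0. Lengths are in m, angles in rad, forces in N, time in s.
With the tool pointing down it reaches from about 0.325 to 0.9 m from the base axis. Payload 6.1 kg.
Tool frame: the origin (TCP) lies midway between the tips of the shut fingers; the grasp point (between the pads) lies 19 mm behind it (grasp_offset is the distance from the TCP to the grasp point, in m); z points along the fingers, y is the line along which they close (so a half turn about z gives the same grasp; the last joint's range is limited). The gripper opens to 87 mm and grips with 3 to 60 N. Pads are 19 mm wide; open, the fingers measure 117 mm over their backs; the gripper's body (75 mm by 190 mm) begins 51 mm behind the grasp point.
Start: joints at [-1.4, 0.22, 1.526, -0, 1.395, -0.126], TCP at [0.183, -0.598, 0.223] pointing down, gripper open.
Joint ranges: [-2.98, 2.98], [-0.91, 2.08], [0.09, 2.57], [-1.24, 4.39], [0.2, 2.65], [-2.68, 2.68]. Speed limits (rad/s): [2.57, 2.57, 3.01, 3.14, 3.14, 3.14].

INTERFACE

Orientations are given as a unit quaternion [w, x, y, z].
In Python, from cell import * gives the robot as it stands. The module is installed in compiled form; this text tells all that it offers.
- The arm moves only by the shell command python3 -m creep 'ROWS' [FORCE]. ROWS is JSON, a list of rows, each a list of 7 numbers: the opening, from -1 (shut) to 1 (fully open), then the shift along the tool's x, y, z in mm, then the turn, a rotation vector about the tool's x, y, z in rad. A call has 1 to 20 rows; each row is the pose to reach, as a shift and turn from the pose commanded when the call began, along the tool's axes at that moment; what a row does not reach only later rows make up. A row lasts 1/8 s, in which the tool goes at most 62.5 mm and 10.7 degrees, less where a joint would pass 70% of its speed; a pose out of reach is approached as far as the arm can. A call with a gripper value outside its range is refused whole. The fingers move at their own pace and stop on an object; FORCE is the grip in N (left out, the last holds). Time passes only in rows, so rows that repeat a pose let the fingers close. It gives the time, the measured TCP pose, the force, the opening and the grip force at its end, in the units of the state.
- state(): the state, without advancing time (a new reading comes with each control period).
- snapshot(name): name is "scene" or "top" or "wrist"; returns the picture (480x640x3 uint8, red, green, blue); there is no depth.
- calibration(name): a dict with "vfov" (degrees; the focal length in pixels is half the picture's height over the tangent of half this angle, whatever the lens; pixels are square), "cx", "cy" (the principal point, pixels), "world_to_cam" (4x4, takes a point from world to camera coordinates). Camera axes: x right, y up, looking along -z (the intrinsics and any distortion apply to the point x, -y, -z); pixel columns grow to the right and rows downward; lengths in m; the calibration is good to about 2 mm. A picture is of the moment at which its call begins: read the wrist's pose just before it. calibration takes no time and is no camera call; for the wrist camera it gives the pose at the moment of the call.
- finish_job(): hands the job in; it is judged then, once.
Trained networks look in the newest picture that a camera, given by its name, has taken for a name from the list of things; names that differ only in an ending like _2 or _b are one class to them, and where a whole thing is asked for, a point or a joint stands for the part that bears it (a point fixed in the world has none). Each returns a list of dicts, best first, with "conf" (0 to 1); they miss things now and then, are a little off and sometimes report something else, mostly with a low value. They report only what shows in the picture. A call takes as long as a camera call. They do not tell look-alikes from the thing itself.
- search_frame(query, camera): "rect" ([centre column, centre row, width, height] in pixels, round what is visible of it).
- trace(query, camera): "region" (480x640 bool, what is visible of it) and "rect" ([centre column, centre row, width, height] in pixels, round what is visible of it).
- spot_point(query, camera): "uv" ([column, row] in pixels: a listed point, or the origin of a listed thing).
The state is a dict: "time": time; "qpos": joint angles; "joint_velocities": joint speeds; "joint_efforts": joint torques, N m; "tcp_pos": TCP position; "orientation": TCP orientation; "ft_force": force on the tool from outside, world axes, zero at the start; "torque": the same for the moment, N m; "gripper_width": opening from 0.0 (shut) to 1.0 (fully open); "finger_force": force on a finger pad.
Only numpy, scipy, OpenCV 4.12 (cv2) and the standard library are available. Lean on these libraries where they do the work, as an engineer would, in place of code of your own. Each camera call takes 0.05 s, during which the arm holds its last target. There are 200 camera calls.

## Working session

There is one attempt and no reset: what is moved stays moved. The work goes in short steps, Python scripts to look and compute and a shell command to move; the robot and the scene stay as the last step left them, time stands still between calls to the robot, and variables do not carry over. Pictures are saved under pics/ and viewed, at most 10 in all, crops included, and the job is handed in when it is done.

```bash
mkdir -p pics; python3 - <<'E'
from cell import *
import cv2,numpy as np
s=state();print({k:np.round(v,3).tolist() for k,v in s.items()})
for n in("scene","top"):
    im=snapshot(n);cv2.imwrite(f"pics/{n}0.png",im[...,::-1])
    c=calibration(n);print(n,c)
    for q in("tray","tray_grip","tray_channel","bin","bin_rim","bay","leg0"):
        if q in("tray","bin","leg0"):
            print(q,[(np.round(d["rect"]).tolist(),round(d["conf"],2)) for d in search_frame(q,n)])
        print(q,'pt',[(np.round(d["uv"],1).tolist(),round(d["conf"],2)) for d in spot_point(q,n)])
E
```

```text
{'time': 0.0, 'qpos': [-1.4, 0.221, 1.528, -0.0, 1.395, -0.126], 'joint_velocities': [-0.001, 0.002, -0.001, -0.0, 0.0, 0.001], 'joint_efforts': [0.0, -49.46, -38.738, 0.07, 0.057, -0.0], 'tcp_pos': [0.183, -0.597, 0.221], 'orientation': [-0.001, 0.989, 0.148, -0.0], 'ft_force': [-0.932, -1.209, 0.076], 'torque': [-0.026, -0.012, 0.014], 'finger_force': 0.0, 'gripper_width': 1.003}
scene {'vfov': 57.507680713969194, 'cx': 323.0667361124925, 'cy': 248.88860511400222, 'world_to_cam': array([[ 0.41432827,  0.90995964,  0.01747955, -0.22532433],
       [-0.72399341,  0.31789335,  0.61219062,  0.30398432],
       [ 0.55151213, -0.26630295,  0.79051699, -1.2584759 ],
       [ 0.        ,  0.        ,  0.        ,  1.        ]])}
tray [([165.0, 327.0, 102.0, 90.0], 0.95), ([217.0, 422.0, 50.0, 77.0], 0.65), ([127.0, 240.0, 100.0, 76.0], 0.62), ([155.0, 337.0, 15.0, 26.0], 0.49), ([316.0, 385.0, 32.0, 37.0], 0.26)]
tray pt [([218.7, 415.6], 0.77), ([163.9, 336.6], 0.67), ([136.8, 244.0], 0.59)]
tray_grip pt [([209.5, 299.1], 0.87), ([211.1, 451.2], 0.74), ([91.6, 257.1], 0.62)]
tray_channel 
[... 1017 characters left out ...]
0.0], 0.61), ([165.0, 248.0, 44.0, 52.0], 0.51)]
tray pt [([472.5, 235.7], 0.76), ([446.8, 162.0], 0.6)]
tray_grip pt [([525.7, 317.5], 0.98), ([461.8, 127.2], 0.75), ([437.8, 231.5], 0.56), ([227.0, 161.7], 0.36)]
tray_channel pt [([495.2, 235.2], 0.88), ([445.4, 170.0], 0.78), ([459.6, 357.5], 0.67)]
bin [([304.0, 222.0, 74.0, 98.0], 0.66), ([171.0, 178.0, 22.0, 25.0], 0.37)]
bin pt [([308.1, 225.2], 0.64)]
bin_rim pt [([272.0, 219.5], 0.92)]
bay pt []
leg0 [([382.0, 143.0, 26.0, 22.0], 0.69), ([485.0, 232.0, 9.0, 21.0], 0.57), ([402.0, 190.0, 17.0, 16.0], 0.45)]
leg0 pt [([483.9, 230.8], 0.65), ([401.2, 191.8], 0.63), ([468.1, 226.3], 0.57), ([457.2, 235.4], 0.54), ([272.7, 219.2], 0.49)]
```

View pics/scene0.png

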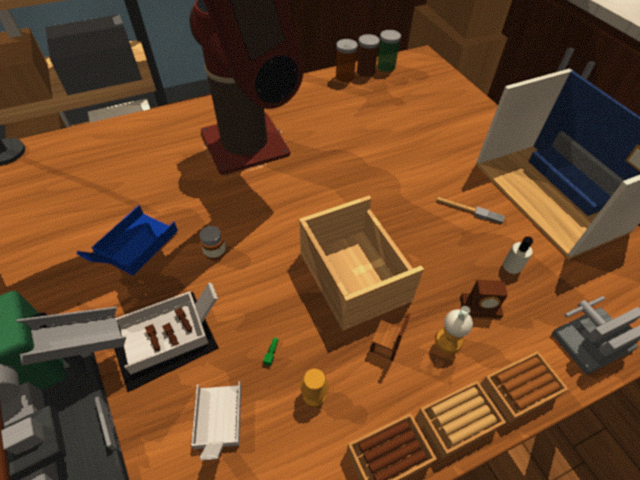

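View pics/top0.png

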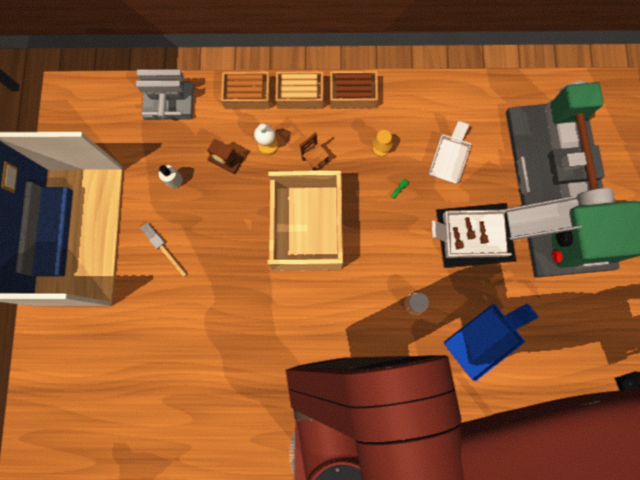

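The pictures show three tray-like things (top view): a small white one at (450,155), a blue one at (490,342), and the aluminium one under the chute at (477,235) with three dark legs in it. The last one is the larger of the non-blue two, so I choose it. The bin is at (305,220) with its low wall on the left (272,220). The green leg at (400,188) is to be ignored.

```bash
cat > h.py <<'E'
from cell import *
import cv2,numpy as np
from scipy.optimize import least_squares
from scipy.spatial.transform import Rotation as R
def proj(n,P,c=None):
    c=c or calibration(n);P=np.atleast_2d(P);T=np.array(c["world_to_cam"])
    q=P@T[:3,:3].T+T[:3,3];f=240/np.tan(np.radians(c["vfov"]/2))
    return np.c_[c["cx"]+f*q[:,0]/-q[:,2],c["cy"]-f*q[:,1]/-q[:,2]]
def ray(n,uv,c=None):
    c=c or calibration(n);T=np.array(c["world_to_cam"]);f=240/np.tan(np.radians(c["vfov"]/2))
    d=np.array([(uv[0]-c["cx"])/f,-(uv[1]-c["cy"])/f,-1.]);Rm=T[:3,:3]
    return -Rm.T@T[:3,3],Rm.T@d
def onz(n,uv,z,c=None):
    o,d=ray(n,uv,c);return o+d*(z-o[2])/d[2]
def tri(obs):
    A=np.zeros((3,3));b=np.zeros(3)
    for n,uv in obs:
        o,d=ray(n,uv);d/=np.linalg.norm(d);M=np.eye(3)-np.outer(d,d);A+=M;b+=M@o
    return np.linalg.solve(A,b)
def box(pos,yaw,pts):
    c,s=np.cos(yaw),np.sin(yaw);return np.array(pts)@np.array([[c,s,0],[-s,c,0],[0,0,1]])+pos
def lookpose(): s=state();return np.array(s["tcp_pos"]),R.from_quat(np.roll(s["orientation"],-1))
E
python3 - <<'E'
from h import *
for k,a,b in (("grip",(209.5,299.1),(437.8,231.5)),("chan",(135.4,344.8),(495.2,235.2)),("rim",(390.2,239.4),(272,219.5)),("bin",(352.5,275.7),(308.1,225.2))):
    print(k,np.round(tri([("scene",a),("top",b)]),4))
s=cv2.imread("pics/scene0.png");t=cv2.imread("pics/top0.png")
up=lambda im,x,y,w,h,k:cv2.resize(im[y:y+h,x:x+w],None,fx=k,fy=k,interpolation=cv2.INTER_CUBIC)
cv2.imwrite("pics/c1.png",np.vstack([np.hstack([up(t,425,195,100,75,4),up(s,110,280,100,75,4)]),np.hstack([up(t,260,165,100,75,4),up(t,260,210,100,75,4)])]))
print(calibration("wrist"))
E
```

```text
grip [ 0.5144 -0.2337  0.0725]
chan [ 0.5171 -0.3914  0.0105]
rim [0.5391 0.1577 0.0922]
bin [0.5426 0.0743 0.0095]
{'vfov': 71.92184124621821, 'cx': 322.8547963713724, 'cy': 240.53385919144498, 'world_to_cam': array([[ 2.92231525e-01, -9.56347598e-01,  8.73367187e-05,
        -6.24061256e-01],
       [ 9.27913363e-01,  2.83520759e-01, -2.42059433e-01,
         2.79779008e-02],
       [ 2.31468196e-01,  7.08184383e-02,  9.70261420e-01,
        -3.90420255e-01],
       [ 0.00000000e+00,  0.00000000e+00,  0.00000000e+00,
         1.00000000e+00]])}
```

View pics/c1.png

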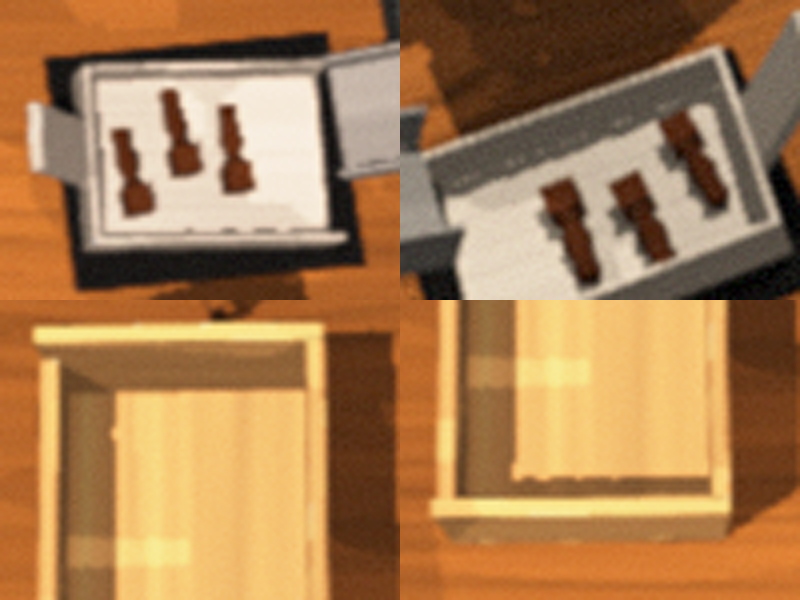

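```bash
python3 - <<'E'
from h import *
def fit(name,loc,obs,z0,p0):
    r=least_squares(lambda p:np.concatenate([(proj(n,box([p[0],p[1],z0],p[2],[loc[i]]))[0]-uv) for n,i,uv in obs]),p0)
    print(name,np.round(r.x,4),"deg",round(np.degrees(r.x[2]),2),"res",np.round(r.fun,1))
# image left=+y, up=+x
m=[(.075,.09,0),(.075,-.09,0),(-.075,-.09,0),(-.075,.09,0)]
fit("mat",m,[("top",i,u) for i,u in enumerate([(436.25,210),(506.5,203.75),(515.75,261),(444.25,267.5)])],.003,[.51,-.35,0])
t=[(.055,.075,.039),(-.055,.075,.039),(-.055,-.075,.039),(.02,.118,.093),(-.02,.118,.093)]
fit("tray",t,[("top",0,(445,211.25)),("top",1,(447,257.5)),("top",3,(432.2,221)),("top",4,(432.2,238))],.003,[.51,-.35,0])
b=[(.11,.085,.12),(.11,-.085,.12),(-.11,-.085,.12),(-.11,.085,.12)]
fit("bin",b,[("top",i,u) for i,u in enumerate([(268.25,172.5),(341.25,171.25),(342,263.75),(268,263.75)])],0,[.54,.07,0])
for q,uv in (("chair",(318,165)),("lamp",(267,150)),("clock",(225,160)),("brush",(163,248)),("brushend",(185,274)),("varnish",(419,310)),("urn",(383,150)),("glue",(175,185))): print(q,np.round(onz("top",uv,.0),3))
E
```

```text
mat [ 0.5187 -0.343   0.0916] deg 5.25 res [-0.4 -0.6  0.3 -0.7  0.6  0.6 -0.5  0.6]
tray [ 0.5134 -0.3357 -0.0055] deg -0.32 res [ 0.1  0.9 -0.2 -1.  -0.2  0.2  0.3 -0. ]
bin [0.5389 0.079  0.0101] deg 0.58 res [ 0.4 -0.7 -0.3 -0.3  0.3  0.1 -0.5  0.8]
chair [0.705 0.052 0.   ]
lamp [0.746 0.185 0.   ]
clock [0.719 0.294 0.   ]
brush [0.487 0.442 0.   ]
brushend [0.421 0.383 0.   ]
varnish [ 0.333 -0.196  0.   ]
urn [ 0.745 -0.117  0.   ]
glue [0.652 0.421 0.   ]
```

```bash
cat >> h.py <<'E'
def delta(p,Rt):
    p0,R0=lookpose();d=R0.inv().apply(np.array(p)-p0)*1000;r=(R0.inv()*Rt).as_rotvec()
    print("shift",np.round(d,1),"turn",np.round(r,4),"deg",round(np.degrees(np.linalg.norm(r)),1));return d,r
def toolrot(yaw,tilt):  # tilt: tray pitch about its x (grip up +)
    a=np.radians(35);B=np.array([[1,0,0],[0,-np.cos(a),-np.sin(a)],[0,np.sin(a),-np.cos(a)]])
    return R.from_euler("z",yaw)*R.from_euler("x",tilt)*R.from_matrix(B)
def tcp_of(grip,Rt,back=0.): return np.array(grip)+Rt.apply([0,0,.019-back])
E
python3 - <<'E'
from h import *
T=np.array(calibration("wrist")["world_to_cam"]);cp=-T[:3,:3].T@T[:3,3];p,r=lookpose()
print("cam in tool",r.inv().apply(cp-p),"look",r.inv().apply(-T[2,:3]))
Rt=toolrot(0,0);g=[.5134,-.2303,.078];t=tcp_of(g,Rt,.13);print(t);delta(t,Rt)
E
```

```text
cam in tool [ 0.06721    -0.00096729 -0.16308077] look [-2.42034785e-01 -7.77015112e-06  9.70267573e-01]
[ 0.5134     -0.16663302  0.16892588]
shift [ 442.2 -315.5   53.6] turn [-0.6063 -0.0906  0.2875] deg 38.8
```

```bash
python3 -m creep '[[0,15,-10,-40,0,0,0],[0,50,-35,-60,-0.06,-0.01,0.03],[0,90,-65,-65,-0.12,-0.02,0.06],[0,130,-93,-65,-0.18,-0.03,0.085],[0,170,-121,-60,-0.24,-0.035,0.11],[0,210,-150,-55,-0.3,-0.045,0.14],[0,250,-178,-50,-0.36,-0.055,0.17],[0,290,-207,-40,-0.42,-0.06,0.2],[0,330,-235,-25,-0.48,-0.07,0.23],[0,370,-264,-5,-0.54,-0.08,0.255],[0,410,-293,20,-0.58,-0.086,0.275],[0,442,-315,53,-0.606,-0.09,0.287],[0,442,-315,53,-0.606,-0.09,0.287],[0,442,-315,53,-0.606,-0.09,0.287]]'
python3 - <<'E'
from h import *
Rt=toolrot(0,0);delta(tcp_of([.5134,-.2303,.078],Rt,.13),Rt)
im=snapshot("wrist");cv2.imwrite("pics/w1.png",im[...,::-1]);c=calibration("wrist");np.save("c_w1.npy",c,allow_pickle=True)
for q in("tray_grip","tray","tray_channel","leg0"): print(q,[(np.round(d["uv"],1).tolist(),round(d["conf"],2)) for d in spot_point(q,"wrist")])
print(proj("wrist",[.5134,-.2303,.078]), np.round(state()["qpos"],2))
E
```

```text
time: 2.85
tcp_pos: [0.5134, -0.1674, 0.17]
orientation: [0.301, 0.954, 0.001, 0.0]
ft_force: [-0.2, 0.7, 0.9]
gripper_width: 0.503
finger_force: 0.0
shift [ 0.  -1.3  0.4] turn [-0.0001 -0.0008  0.0009] deg 0.1
tray_grip [([321.1, 234.1], 0.61)]
tray [([321.9, 17.8], 0.79), ([362.4, 209.8], 0.71), ([339.3, 225.5], 0.41)]
tray_channel [([391.7, 210.0], 0.87), ([315.8, 56.5], 0.74)]
leg0 [([357.1, 199.6], 0.93), ([338.8, 227.3], 0.81), ([380.7, 209.0], 0.6), ([190.8, 82.4], 0.57)]
[[320.41672051 238.70975479]] [-0.1   0.07  1.92 -0.67  1.18  1.75]
```

View pics/w1.png

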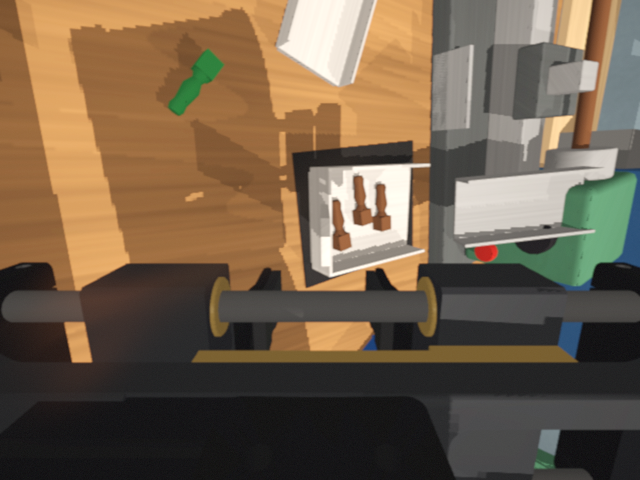

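The close wrist view shows the chosen tray at about (365,215), aluminium, three dark legs in it, on the black mat, chute at its nose; the fingers line up with its grip plate, seen edge-on near (321,235). I take one enlarged crop for the yaw.

```bash
python3 -c "
import cv2
im=cv2.imread('pics/w1.png')[140:290,285:445];cv2.imwrite('pics/c2.png',cv2.resize(im,None,fx=4,fy=4,interpolation=cv2.INTER_CUBIC))"
```

```text
(no output)
```

View pics/c2.png

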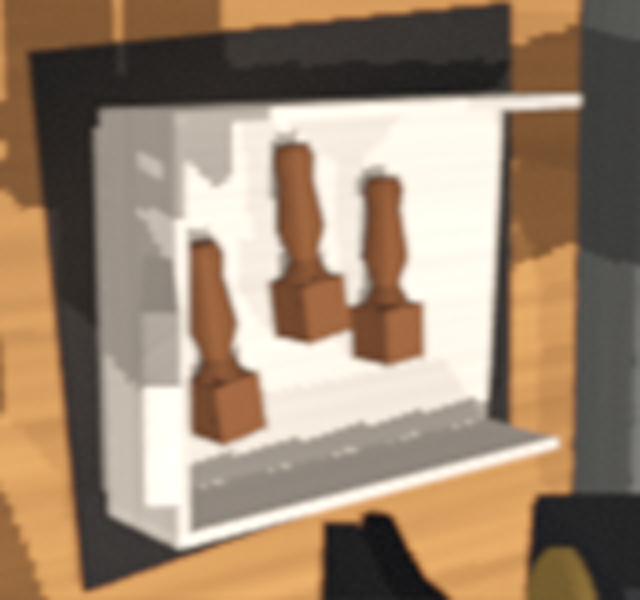

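```bash
python3 - <<'E'
from h import *
cw=np.load("c_w1.npy",allow_pickle=True).item();cs={"wrist":cw,"top":calibration("top")}
def fit(name,obs,z0,p0):
    r=least_squares(lambda p:np.concatenate([(proj(n,box([p[0],p[1],z0],p[2],[l]),cs[n])[0]-uv) for n,l,uv in obs]),p0,loss="soft_l1")
    print(name,np.round(r.x,4),"deg",round(np.degrees(r.x[2]),2),"res",np.round(r.fun,1))
W=[("wrist",l,(u/4+285,v/4+140)) for l,u,v in (((-.055,.075,.039),180,548),((-.055,-.075,.039),557,443),((.055,-.075,.039),582,100),((.053,-.075,.009),503,108),((-.053,-.075,.009),488,418))]
Tt=[("top",l,u) for l,u in (((.055,.075,.039),(445,211.25)),((-.055,.075,.039),(447,257.5)),((-.055,-.075,.039),(511.5,254.5)),((.02,.118,.093),(432.2,221)),((-.02,.118,.093),(432.2,238)))]
for n,o in(("W",W),("T",Tt),("WT",W+Tt)): fit("tray "+n,o,.003,[.51,-.33,0.])
M=[("wrist",l,(u/4+285,v/4+140)) for l,u,v in (((.075,.09,0),32,52),((.075,-.09,0),510,5),((-.075,.09,0),85,588))]
Mt=[("top",l,u) for l,u in zip([(.075,.09,0),(.075,-.09,0),(-.075,-.09,0),(-.075,.09,0)],[(436.25,210),(506.5,203.75),(515.75,261),(444.25,267.5)])]
for n,o in(("W",M),("T",Mt),("WT",M+Mt)): fit("mat "+n,o,.003,[.51,-.34,0.])
E
```

```text
tray W [ 0.5164 -0.3423  0.0165] deg 0.94 res [ 1.3 -0.3  0.1  1.  -0.5 -0.3 -0.3 -1.  -0.5  0.9]
tray T [ 0.5165 -0.3363  0.0214] deg 1.23 res [-0.3  0.5  0.6 -1.4 -1.3  0.3 -0.2  0.2  0.9 -0. ]
tray WT [ 0.5166 -0.3405  0.0198] deg 1.14 res [ 0.   0.1 -0.6  0.8 -1.6 -0.6 -1.3 -1.3 -1.2  0.8  1.5  0.4  2.3 -1.5
  0.4  0.3  1.6  0.1  2.6 -0.1]
mat W [ 0.5193 -0.3445  0.0886] deg 5.08 res [ 0.2 -0.4 -0.2 -0.1  0.1  0.6]
mat T [ 0.5188 -0.343   0.0922] deg 5.28 res [-0.4 -0.5  0.3 -0.8  0.6  0.5 -0.4  0.6]
mat WT [ 0.5192 -0.3442  0.089 ] deg 5.1 res [-0.1 -0.3 -0.4 -0.1 -0.2  0.7  0.1 -0.8  0.8 -0.8  1.   0.5 -0.1  0.4]
```

```bash
python3 - <<'E'
from h import *
Rt=toolrot(.02,0);g=[.5144,-.2336,.078];delta(tcp_of(g,Rt,.0),Rt)
E
```

```text
shift [  0.8  -0.  132.8] turn [-0.      0.0094 -0.0192] deg 1.2
```

```bash
python3 -m creep '[[0,0,0,25,0,0,0],[0,0.8,0,60,0,0.009,-0.019],[0,0.8,0,95,0,0.009,-0.019],[0,0.8,0,118,0,0.009,-0.019],[0,0.8,0,130,0,0.009,-0.019],[0,0.8,0,132,0,0.009,-0.019]]'
python3 -m creep '[[-0.5,0,0,0,0,0,0],[-0.5,0,0,0,0,0,0],[-1,0,0,0,0,0,0],[-1,0,0,0,0,0,0],[-1,0,0,0,0,0,0],[-1,0,0,0,0,0,0]]' 20
python3 - <<'E'
from h import *
delta(tcp_of([.5144,-.2336,.078],toolrot(.02,0)),toolrot(.02,0))
im=snapshot("wrist");t=snapshot("top")
cv2.imwrite("pics/g1.png",np.hstack([im[60:340,200:480,::-1],cv2.resize(t[190:290,420:520,::-1],(280,280))]))
E
```

```text
time: 3.85
tcp_pos: [0.514, -0.2435, 0.0616]
orientation: [0.301, 0.954, 0.01, 0.002]
ft_force: [-0.6, 0.1, 0.7]
gripper_width: 0.502
finger_force: 0.0
time: 4.6
tcp_pos: [0.5147, -0.2436, 0.0625]
orientation: [0.301, 0.953, 0.01, 0.002]
ft_force: [-1.2, -1.3, 5.2]
gripper_width: 0.088
finger_force: 20.0
shift [-0.1  0.7  0.6] turn [0.0012 0.0013 0.0023] deg 0.2
```

View pics/g1.png

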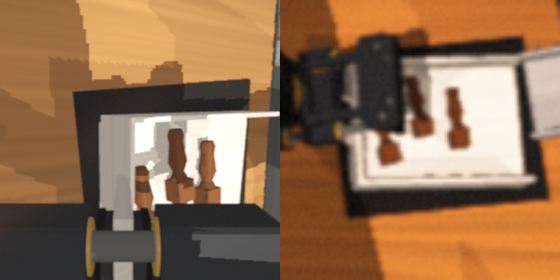

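```bash
python3 -m creep '[[-1,0,0,0,0,0,0],[-1,0,0,0,0,0,0],[-1,0,1.5,-2,0,0,0],[-1,0,1,-7,0,0,0],[-1,0.2,-5,-12,0,0,0],[-1,0.4,-13,-17,0,0,0],[-1,0.6,-22,-24,0,0,0],[-1,0.8,-31,-30,0,0,0],[-1,1,-40,-36,0,0,0],[-1,1.2,-49,-43,0,0,0],[-1,1.4,-58,-50,0,0,0],[-1,1.5,-64,-54,0,0,0],[-1,1.6,-67,-57,0,0,0],[-1,1.6,-68,-58,0,0,0],[-1,1.6,-68,-58,0,0,0],[-1,1.6,-68,-58,0,0,0]]' 50
python3 - <<'E'
from h import *
# tray now: grip assumed at tool grasp pt; plan to a pose 40 mm over hook via high transit
p,r=lookpose();g=p-r.apply([0,0,.019]);print("grip",g, np.degrees((r*toolrot(0,0).inv()).as_rotvec()),state()["finger_force"],state()["ft_force"])
rim=np.array([.538,.159,.085]);yaw=.010
O=rim+[0,.048,-.006]
for n,off in(("hi1",None),("over",.05),("hook",0)):
    Rt=toolrot(yaw,0)
    G=(O+[0,0,off]+box([0,0,0],yaw,[(0,.1054,.0751)])[0]) if off is not None else g+[0,.05,.17]
    print(n);delta(tcp_of(G,Rt),Rt)
E
```

```text
time: 6.7
tcp_pos: [0.5139, -0.1541, 0.0699]
orientation: [0.301, 0.954, 0.01, 0.002]
ft_force: [0.0, 0.3, -3.2]
gripper_width: 0.085
finger_force: 50.0
grip [ 0.51372298 -0.14323019  0.08550973] [0.02048638 0.17751379 1.20111261] 50.00931045971811 [ 0.00654311  0.2987086  -3.2387885 ]
hi1
shift [   0.5   56.5 -168. ] turn [-0.0004 -0.0038  0.0108] deg 0.7
over
shift [  32.3 -304.8 -358.1] turn [-0.0004 -0.0038  0.0108] deg 0.7
hook
shift [  32.5 -333.5 -317.1] turn [-0.0004 -0.0038  0.0108] deg 0.7
```

```bash
python3 -m creep '[[-1,0,2,-4,0,0,0],[-1,0,6,-14,0,0,0],[-1,0,12,-29,0,0,0],[-1,0,19,-47,0,0,0],[-1,0,27,-67,0,0,0],[-1,0.2,35,-87,0,0,0],[-1,0.3,42,-107,0,0,0],[-1,0.4,48,-125,0,0,0],[-1,0.5,51,-138,0,0,0],[-1,0.5,53,-146,0,0,0],[-1,1,49,-149,0,0,0],[-1,2,42,-154,0,0,0.001],[-1,3.5,30,-163,0,-0.001,0.002],[-1,5,13,-175,0,-0.001,0.003],[-1,6.5,-5,-187,0,-0.001,0.003],[-1,8,-23,-199,0,-0.001,0.004],[-1,10,-41,-212,0,-0.002,0.005]]'
python3 - <<'E'
from h import *
yaw=.01;O=np.array([.538,.159,.085])+[0,.048,-.006]
for off in(.08,.05):
    Rt=toolrot(yaw,0);delta(tcp_of(O+[0,0,off]+box([0,0,0],yaw,[(0,.1054,.0751)])[0],Rt),Rt)
print(np.round(state()["qpos"],2))
E
```

```text
time: 8.82
tcp_pos: [0.5209, 0.003, 0.2195]
orientation: [0.301, 0.954, 0.008, 0.001]
ft_force: [-0.1, 0.2, -2.6]
gripper_width: 0.09
finger_force: 50.0
shift [  21.1 -244.8 -170.2] turn [-0.0004 -0.0015  0.007 ] deg 0.4
shift [  21.2 -262.  -145.6] turn [-0.0004 -0.0015  0.007 ] deg 0.4
[ 0.23  0.11  1.78 -0.6   1.43  1.92]
```

```bash
python3 -m creep '[[-1,1,-9,-6,0,0,0],[-1,2.5,-27,-19,0,0,0],[-1,4,-46,-32,0,0,0.001],[-1,5.5,-65,-45,0,0,0.002],[-1,7,-84,-58,0,0,0.002],[-1,9,-103,-72,0,0,0.003],[-1,10.5,-122,-85,0,-0.001,0.004],[-1,12,-141,-98,0,-0.001,0.004],[-1,14,-160,-111,0,-0.001,0.005],[-1,15.5,-179,-125,0,-0.001,0.005],[-1,17,-198,-138,0,-0.001,0.006],[-1,19,-216,-150,0,-0.001,0.006],[-1,20,-230,-160,0,-0.0015,0.007],[-1,21,-240,-167,0,-0.0015,0.007],[-1,21,-245,-170,0,-0.0015,0.007],[-1,21,-250,-163,0,-0.0015,0.007],[-1,21,-257,-153,0,-0.0015,0.007],[-1,21,-262,-146,0,-0.0015,0.007],[-1,21,-262,-146,0,-0.0015,0.007],[-1,21,-262,-146,0,-0.0015,0.007]]'
python3 - <<'E'
from h import *
yaw=.01;O=np.array([.538,.159,.085])+[0,.048,-.006]
for off in(.05,.0):
    Rt=toolrot(yaw,0);delta(tcp_of(O+[0,0,off]+box([0,0,0],yaw,[(0,.1054,.0751)])[0],Rt),Rt)
im=snapshot("wrist");t=snapshot("top");s=snapshot("scene")
np.save("c_w2.npy",calibration("wrist"),allow_pickle=True)
cv2.imwrite("pics/s2full.png",s[...,::-1]);cv2.imwrite("pics/w2full.png",im[...,::-1])
cv2.imwrite("pics/h1.png",np.hstack([im[60:360,200:600,::-1],cv2.resize(s[180:330,280:480,::-1],(400,300),interpolation=cv2.INTER_CUBIC)]))
E
```

```text
time: 11.32
tcp_pos: [0.5374, 0.2999, 0.1897]
orientation: [0.301, 0.954, 0.004, 0.002]
ft_force: [-0.1, -0.3, -3.3]
gripper_width: 0.087
finger_force: 50.0
shift [-0.3 -1.9  0.1] turn [-0.0004 -0.0005 -0.0012] deg 0.1
shift [ -0.4 -30.6  41. ] turn [-0.0004 -0.0005 -0.0012] deg 0.1
```

View pics/h1.png

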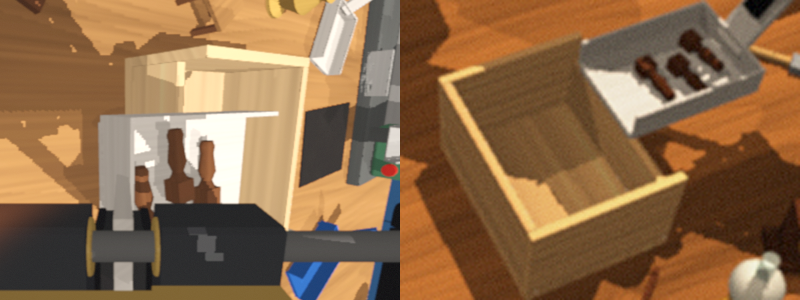

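```bash
python3 - <<'E'
from h import *
c=np.load("c_w2.npy",allow_pickle=True).item()
print(np.round(proj("wrist",box([.5389,.079,0],.01,[(.11,.085,.12),(.11,-.085,.12),(.10,-.075,.12),(.1,.075,.085)]),c),1))
p,r=lookpose();g=p-r.apply([0,0,.019]);o=g-box([0,0,0],.01,[(0,.1054,.0751)])[0];print(o)
print("tray",np.round(proj("wrist",box(o,.01,[(.055,-.075,.039),(.055,.075,.039),(-.055,-.075,.039)]),c),1))
print("scene",np.round((proj("scene",box(o,.01,[(.055,-.075,.039),(-.055,-.075,.039),(.053,-.075,.009)]))-[280,180])*2+[400,0],1))
print("scene bin",np.round((proj("scene",box([.5389,.079,0],.01,[(.11,.085,.12),(.11,-.085,.12),(.11,.085,0)]))-[280,180])*2+[400,0],1))
E
```

```text
[[407.7 106.4]
 [509.4 119.2]
 [503.7 128.1]
 [385.7 123.1]]
[0.53844359 0.20573165 0.13059345]
tray [[478.  172.6]
 [331.1 179.4]
 [464.5 296.9]]
scene [[636.9 117.4]
 [581.   41. ]
 [631.1 135.3]]
scene bin [[687.3 178.2]
 [531.3 240.6]
 [665.2 242.1]]
```

```bash
python3 -m creep '[[-1,0,-4,4,0,0,0],[-1,0,-9,11,0,0,0],[-1,0,-15,20,0,0,0],[-1,0,-21,28,0,0,0],[-1,0,-25,34,0,0,0],[-1,0,-27.5,37,0,0,0],[-1,0,-29,38.5,0,0,0],[-1,0,-29,38.5,0,0,0]]'
python3 -m creep '[[-1,0,-0.6,0.8,0,0,0],[-1,0,-1.1,1.6,0,0,0],[-1,0,-1.4,2,0,0,0],[-1,0,-1.7,2.5,0,0,0],[-1,0,-1.7,2.5,0,0,0],[-1,0,-1.7,2.5,0,0,0]]'
```

```text
time: 12.48
tcp_pos: [0.5373, 0.3019, 0.1414]
orientation: [0.3, 0.954, 0.004, 0.002]
ft_force: [-0.3, 0.4, -2.3]
gripper_width: 0.092
finger_force: 50.0
time: 13.22
tcp_pos: [0.5373, 0.3018, 0.1386]
orientation: [0.301, 0.954, 0.004, 0.002]
ft_force: [0.2, 2.0, -0.7]
gripper_width: 0.093
finger_force: 50.0
```

```bash
python3 -m creep '[[-1,0,-0.4,0.5,0,0,0],[-1,0,-0.4,0.6,0,0,0],[-1,0,-0.4,0.6,0,0,0]]'
python3 - <<'E'
from h import *
p,r=lookpose();print(p,state()["ft_force"])
piv=np.array([.537,.154,.085])
for th in range(3,67,3):
    Q=R.from_euler("x",np.radians(th));t=piv+Q.apply(p-piv);print(th,np.round(np.radians(th),3),np.round(r.inv().apply(t-p)*1000,1))
E
```

```text
time: 13.6
tcp_pos: [0.5374, 0.302, 0.1382]
orientation: [0.3, 0.954, 0.004, 0.002]
ft_force: [-0.0, 3.4, 3.1]
gripper_width: 0.085
finger_force: 50.0
[0.53741157 0.30202377 0.13821063] [-1.86728990e-03  3.38677321e+00  3.08506852e+00]
3 0.052 [-0.   6.8 -4.6]
6 0.105 [-0.  13.9 -8.8]
9 0.157 [ -0.1  21.2 -12.6]
12 0.209 [ -0.1  28.7 -16.1]
15 0.262 [ -0.1  36.3 -19.1]
18 0.314 [ -0.2  44.1 -21.8]
21 0.367 [ -0.2  52.1 -24. ]
24 0.419 [ -0.2  60.1 -25.8]
27 0.471 [ -0.3  68.2 -27.2]
30 0.524 [ -0.3  76.4 -28.2]
33 0.576 [ -0.4  84.6 -28.7]
36 0.628 [ -0.5  92.8 -28.9]
39 0.681 [ -0.5 101.1 -28.5]
42 0.733 [ -0.6 109.3 -27.8]
45 0.785 [ -0.6 117.4 -26.6]
48 0.838 [ -0.7 125.5 -25. ]
51 0.89 [ -0.8 133.5 -23. ]
54 0.942 [ -0.9 141.3 -20.5]
57 0.995 [ -0.9 149.1 -17.7]
60 1.047 [ -1.  156.6 -14.4]
63 1.1 [ -1.1 164.  -10.8]
66 1.152 [ -1.2 171.2  -6.8]
```

```bash
python3 -m creep '[[-1,0,3.4,-2.3,0.026,0,0],[-1,0,10.3,-6.7,0.079,0,0],[-1,0,17.5,-10.7,0.131,0,0],[-1,-0.1,24.9,-14.4,0.183,0,0],[-1,-0.1,32.5,-17.6,0.236,0,0],[-1,-0.1,40.2,-20.5,0.288,0,0],[-1,-0.2,48.1,-22.9,0.34,0,0],[-1,-0.2,56.1,-24.9,0.393,0,0],[-1,-0.3,64.2,-26.5,0.445,0,0],[-1,-0.3,72.3,-27.7,0.497,0,0],[-1,-0.3,76.4,-28.2,0.524,0,0],[-1,-0.3,76.4,-28.2,0.524,0,0]]'
python3 - <<'E'
from h import *
p,r=lookpose();print(p,np.degrees((r*toolrot(0,0).inv()).as_rotvec()),np.round(state()["qpos"],2),state()["ft_force"])
piv=np.array([.537,.154,.085])
for th in range(3,37,3):
    Q=R.from_euler("x",np.radians(th));t=piv+Q.apply(p-piv);print(th,np.round(np.radians(th),3),np.round(r.inv().apply(t-p)*1000,1))
E
```

```text
time: 15.1
tcp_pos: [0.5374, 0.2544, 0.2043]
orientation: [0.043, 0.999, 0.004, 0.001]
ft_force: [1.5, -1.1, -0.8]
gripper_width: 0.088
finger_force: 50.0
[0.53742012 0.25442923 0.20434925] [30.0286511   0.06958272  0.47020711] [ 0.36  0.19  1.6  -0.08  1.38  1.94] [ 1.50401535 -1.06254135 -0.80054227]
3 0.052 [-0.   6.8 -4.5]
6 0.105 [-0.1 13.8 -8.7]
9 0.157 [ -0.1  21.1 -12.5]
12 0.209 [ -0.2  28.5 -15.9]
15 0.262 [ -0.3  36.1 -18.9]
18 0.314 [ -0.3  43.8 -21.5]
21 0.367 [ -0.4  51.7 -23.7]
24 0.419 [ -0.4  59.7 -25.5]
27 0.471 [ -0.5  67.7 -26.8]
30 0.524 [ -0.6  75.8 -27.8]
33 0.576 [ -0.6  84.  -28.3]
36 0.628 [ -0.7  92.1 -28.4]
```

```bash
python3 -m creep '[[-1,0,3.4,-1.6,0.026,0,0],[-1,0,10.3,-5.9,0.079,0,0],[-1,-0.1,17.4,-9.9,0.131,0,0],[-1,-0.1,24.8,-13.5,0.183,0,0],[-1,-0.2,32.3,-16.7,0.236,0,0],[-1,-0.3,40,-19.5,0.288,0,0],[-1,-0.3,47.8,-21.8,0.34,0,0],[-1,-0.4,55.7,-23.8,0.393,0,0],[-1,-0.4,63.7,-25.4,0.445,0,0],[-1,-0.5,71.8,-26.5,0.497,0,0],[-1,-0.6,79.9,-27.3,0.55,0,0],[-1,-0.6,84,-27.5,0.576,0,0],[-1,-0.6,84,-27.5,0.576,0,0],[-1,-0.6,84,-27.5,0.576,0,0],[-1,-0.6,84,-27.5,0.576,0,0]]'
python3 - <<'E'
from h import *
p,r=lookpose();print(p,np.degrees((r*toolrot(0,0).inv()).as_rotvec()),np.round(state()["qpos"],2),state()["ft_force"])
im=snapshot("wrist");s=snapshot("scene");t=snapshot("top")
cv2.imwrite("pics/t1.png",np.hstack([cv2.resize(s[150:350,260:460,::-1],(400,400),interpolation=cv2.INTER_CUBIC),cv2.resize(t[130:290,220:380,::-1],(400,400),interpolation=cv2.INTER_CUBIC)]))
E
```

```text
time: 16.98
tcp_pos: [0.5374, 0.1739, 0.2387]
orientation: [-0.241, 0.97, 0.005, -0.001]
ft_force: [1.9, -4.4, -2.4]
gripper_width: 0.088
finger_force: 50.0
[0.53742183 0.17390641 0.23873668] [62.94483342  0.27474295  0.55620677] [-0.12  0.03  1.78  0.49  1.42  1.34] [ 1.86336704 -4.38749008 -2.40990515]
```

View pics/t1.png

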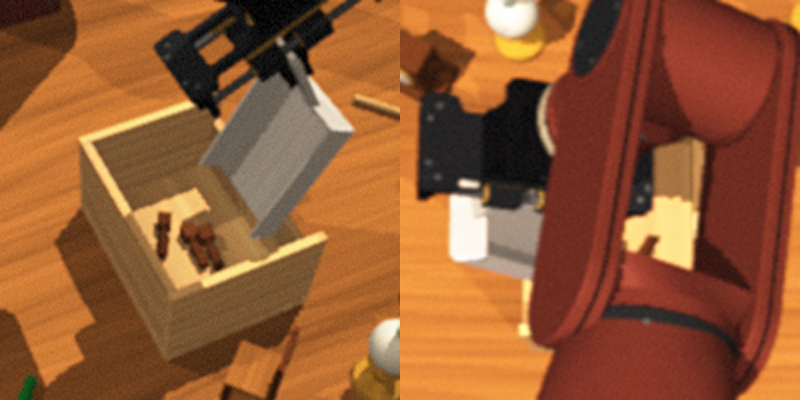

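All three legs lie on the bin floor (left crop at (163,235), (193,245), (212,255)); the tray is empty at 63°. Now back down and return.

```bash
python3 - <<'E'
from h import *
p,r=lookpose();piv=np.array([.537,.154,.085])
for i in range(1,17):
    th=-63*i/15 if i<16 else -63
    Q=R.from_euler("x",np.radians(th));t=piv+Q.apply(p-piv)+[0,0,min(i,4)*.001 if i<16 else .02];print(np.round(np.radians(th),3),np.round(r.inv().apply(t-p)*1000,1))
E
```

```text
-0.073 [ 0.1 -9.5  6. ]
-0.147 [  0.2 -18.5  12.7]
-0.22 [  0.3 -26.8  20. ]
-0.293 [  0.4 -34.6  27.8]
-0.367 [  0.5 -41.2  37. ]
-0.44 [  0.6 -47.2  46.7]
-0.513 [  0.7 -52.4  56.8]
-0.586 [  0.8 -56.9  67.3]
-0.66 [  0.9 -60.6  78. ]
-0.733 [  0.9 -63.4  89. ]
-0.806 [  1.  -65.5 100.2]
-0.88 [  1.1 -66.8 111.5]
-0.953 [  1.1 -67.2 122.9]
-1.026 [  1.2 -66.8 134.2]
-1.1 [  1.2 -65.5 145.5]
-1.1 [  1.2 -73.1 131.4]
```

```bash
python3 -m creep '[[-1,0.1,-4,2,-0.03,0,0],[-1,0.1,-9.5,6,-0.073,0,0],[-1,0.2,-18.5,12.7,-0.147,0,0],[-1,0.3,-26.8,20,-0.22,0,0],[-1,0.4,-34.6,27.8,-0.293,0,0],[-1,0.5,-41.2,37,-0.367,0,0],[-1,0.6,-47.2,46.7,-0.44,0,0],[-1,0.7,-52.4,56.8,-0.513,0,0],[-1,0.8,-56.9,67.3,-0.586,0,0],[-1,0.9,-60.6,78,-0.66,0,0],[-1,0.9,-63.4,89,-0.733,0,0],[-1,1,-65.5,100.2,-0.806,0,0],[-1,1.1,-66.8,111.5,-0.88,0,0],[-1,1.1,-67.2,122.9,-0.953,0,0],[-1,1.2,-66.8,134.2,-1.026,0,0],[-1,1.2,-65.5,145.5,-1.1,0,0],[-1,1.2,-66,142,-1.1,0,0],[-1,1.2,-73.1,131.4,-1.1,0,0]]'
python3 - <<'E'
from h import *
p,r=lookpose();print(np.degrees((r*toolrot(0,0).inv()).as_rotvec()),state()["ft_force"],np.round(state()["qpos"],2))
# place targets: bay pose
yaw=.089;M=np.array([.5192,-.3440,.003]);Rt=toolrot(yaw,0)
u=R.from_euler("z",yaw).apply([0,1,0])
p0=p
print("lift+65");delta(p+[0,0,.065],r)
for n,o in(("transit",M+u*.10+[0,0,.155]),("low",M+u*.10+[0,0,.010]),("in",M+u*.0+[0,0,.006])):
    print(n);delta(tcp_of(o+box([0,0,0],yaw,[(0,.1054,.0751)])[0],Rt),Rt)
E
```

```text
time: 19.38
tcp_pos: [0.5365, 0.3007, 0.1573]
orientation: [0.3, 0.954, 0.005, 0.001]
ft_force: [-0.4, 0.9, -2.2]
gripper_width: 0.085
finger_force: 50.0
[0.08205862 0.07980936 0.54550912] [-0.44998616  0.94777742 -2.22137172] [ 0.64  0.57  1.32 -0.48  1.64  2.26]
lift+65
shift [ -0.1  37.2 -53.3] turn [0. 0. 0.] deg 0.0
transit
shift [-39.  403.9 208.6] turn [-0.0015  0.0467 -0.0643] deg 4.6
low
shift [-38.8 320.9 327.5] turn [-0.0015  0.0467 -0.0643] deg 4.6
in
shift [-30.9 400.4 387.8] turn [-0.0015  0.0467 -0.0643] deg 4.6
```

```bash
python3 -m creep '[[-1,0,6,-9,0,0,0],[-1,0,18,-26,0,0,0],[-1,0,30,-43,0,0,0],[-1,-0.1,37,-53,0,0,0],[-1,-1,47,-46,0,0.001,-0.002],[-1,-4,74,-27,0,0.005,-0.006],[-1,-8,107,-3,0,0.01,-0.013],[-1,-11.5,141,21,0,0.014,-0.019],[-1,-15,175,45,0,0.018,-0.025],[-1,-19,209,69,-0.001,0.022,-0.031],[-1,-22,243,93,-0.001,0.027,-0.037],[-1,-26,277,118,-0.001,0.031,-0.043],[-1,-29,311,142,-0.001,0.035,-0.049],[-1,-33,345,166,-0.001,0.04,-0.055],[-1,-36,375,188,-0.0015,0.044,-0.06],[-1,-38,395,202,-0.0015,0.0467,-0.064],[-1,-39,404,208.6,-0.0015,0.0467,-0.0643],[-1,-39,404,208.6,-0.0015,0.0467,-0.0643]]'
python3 - <<'E'
from h import *
yaw=.089;M=np.array([.5192,-.3440,.003]);Rt=toolrot(yaw,0)
u=R.from_euler("z",yaw).apply([0,1,0])
for n,o in(("low",M+u*.10+[0,0,.010]),("in",M+u*.0+[0,0,.006]),("down",M)):
    print(n);delta(tcp_of(o+box([0,0,0],yaw,[(0,.1054,.0751)])[0],Rt),Rt)
im=snapshot("wrist");t=snapshot("top")
cv2.imwrite("pics/r1.png",np.hstack([im[60:360,200:500,::-1],cv2.resize(t[170:290,410:530,::-1],(300,300),interpolation=cv2.INTER_CUBIC)]))
E
```

```text
time: 21.62
tcp_pos: [0.5019, -0.1511, 0.2175]
orientation: [0.301, 0.953, 0.041, 0.014]
ft_force: [0.9, 0.1, -3.5]
gripper_width: 0.085
finger_force: 50.0
low
shift [-1.000e-01 -8.390e+01  1.182e+02] turn [ 0.0007 -0.0001 -0.002 ] deg 0.1
in
shift [  0.   -4.3 178.9] turn [ 0.0007 -0.0001 -0.002 ] deg 0.1
down
shift [  0.   -7.8 183.9] turn [ 0.0007 -0.0001 -0.002 ] deg 0.1
```

```bash
python3 -m creep '[[-1,0,-8,11,0,0,0],[-1,0,-22,30,0,0,0],[-1,0,-39,54,0,0,0],[-1,0,-56,78,0,0,0],[-1,0,-72,100,0,0,0],[-1,0,-80,112,0,0,0],[-1,0,-83,117,0,0,-0.001],[-1,0,-82,118,0,0,-0.002],[-1,0,-74,125,0,0,-0.002],[-1,0,-60,136,0,0,-0.002],[-1,0,-45,148,0,0,-0.002],[-1,0,-30,159,0,0,-0.002],[-1,0,-17,169,0,0,-0.002],[-1,0,-8,176,0,0,-0.002],[-1,0,-4.5,179,0,0,-0.002],[-1,0,-4.3,179,0,0,-0.002],[-1,0,-4.3,179,0,0,-0.002]]'
python3 -m creep '[[-1,0,-1,1.5,0,0,0],[-1,0,-2.2,3.2,0,0,0],[-1,0,-2.9,4.2,0,0,0],[-1,0,-2.9,4.2,0,0,0],[-1,0,-2.9,4.2,0,0,0]]'
python3 - <<'E'
from h import *
yaw=.089;M=np.array([.5192,-.3440,.003]);Rt=toolrot(yaw,0)
delta(tcp_of(M+box([0,0,0],yaw,[(0,.1054,.0751)])[0],Rt),Rt)
im=snapshot("wrist");cv2.imwrite("pics/r2.png",cv2.resize(im[100:340,220:540,::-1],None,fx=2.4,fy=2.4,interpolation=cv2.INTER_CUBIC))
np.save("c_w3.npy",calibration("wrist"),allow_pickle=True)
E
```

```text
time: 23.85
tcp_pos: [0.5119, -0.2491, 0.0691]
orientation: [0.301, 0.953, 0.043, 0.014]
ft_force: [0.3, -0.6, -2.6]
gripper_width: 0.084
finger_force: 50.0
time: 24.48
tcp_pos: [0.512, -0.2496, 0.0641]
orientation: [0.301, 0.953, 0.043, 0.014]
ft_force: [0.7, -0.4, -2.6]
gripper_width: 0.085
finger_force: 50.0
shift [-1.2 -0.7  1.4] turn [ 0.0012 -0.0018  0.0007] deg 0.1
```

View pics/r2.png

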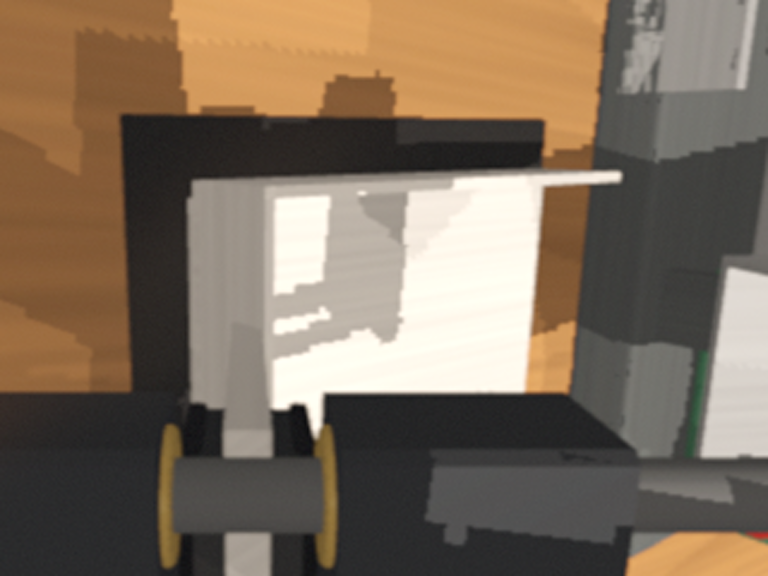

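```bash
python3 - <<'E'
from h import *
c=np.load("c_w3.npy",allow_pickle=True).item()
f=lambda P:np.round((proj("wrist",P,c)-[220,100])*2.4).tolist()
M=[.5192,-.344,.003]
print("mat",f(box(M,.089,[(.075,.09,0),(.075,-.09,0)])),"seen 123,115 / 544,121")
p,r=lookpose();g=p-r.apply([0,0,.019]);o=g-box([0,0,0],.089,[(0,.1054,.0751)])[0];print(o)
print("tray",f(box(o,.089,[(.055,-.075,.039),(.053,-.075,.009),(.055,.075,.006),(.055,.075,.039)])),"seen 621,177 / 541,182 / 190,181 / 267,183")
E
```

```text
mat [[129.0, 113.0], [546.0, 122.0]] seen 123,115 / 544,121
[ 0.52040448 -0.3437201   0.00460675]
tray [[618.0, 176.0], [541.0, 178.0], [194.0, 185.0], [266.0, 191.0]] seen 621,177 / 541,182 / 190,181 / 267,183
```

```bash
python3 -m creep '[[-1,-0.6,-0.5,0.6,0,0,0],[-1,-1.2,-0.9,1.3,0,0,0],[-1,-1.2,-1.1,1.7,0,0,0],[-1,-1.2,-1.1,1.7,0,0,0],[-1,-1.2,-1.1,1.7,0,0,0]]'
```

```text
time: 25.15
tcp_pos: [0.5111, -0.2498, 0.0626]
orientation: [0.301, 0.952, 0.043, 0.014]
ft_force: [-1.6, 3.7, 5.2]
gripper_width: 0.094
finger_force: 50.0
```

Contact with the mat (about +8 N). Release and back out along the tool axis.

```bash
python3 -m creep '[[-0.8,0,-0.2,-0.3,0,0,0],[-0.6,0,-0.2,-0.4,0,0,0],[-0.3,0,-0.2,-0.4,0,0,0],[-0.1,0,-0.2,-0.4,0,0,0],[-0.1,0,-0.2,-0.4,0,0,0]]' 10
python3 -m creep '[[-0.1,0,0,-5,0,0,0],[-0.1,0,0,-18,0,0,0],[-0.1,0,0,-40,0,0,0],[-0.1,0,0,-70,0,0,0],[-0.1,0,0,-105,0,0,0],[-0.1,0,0,-140,0,0,0],[-0.1,0,-40,-170,0,0,0],[-0.1,0,-85,-190,0,0,0],[-0.1,0,-85,-190,0,0,0]]'
python3 - <<'E'
from h import *
s=snapshot("scene");t=snapshot("top");im=snapshot("wrist")
up=lambda a:cv2.resize(a[...,::-1],(400,300),interpolation=cv2.INTER_CUBIC)
cv2.imwrite("pics/f1.png",np.vstack([np.hstack([up(t[195:270,425:525]),up(s[280:355,110:210])]),np.hstack([up(s[190:340,280:480]),up(t[120:345,150:450])])]))
E
```

```text
time: 25.78
tcp_pos: [0.5107, -0.2494, 0.0622]
orientation: [0.301, 0.953, 0.043, 0.014]
ft_force: [0.0, 0.1, 0.4]
gripper_width: 0.415
finger_force: 0.0
time: 26.9
tcp_pos: [0.4943, -0.0683, 0.169]
orientation: [0.3, 0.953, 0.045, 0.015]
ft_force: [-0.7, -0.2, -0.2]
gripper_width: 0.451
finger_force: 0.0
```

View pics/f1.png

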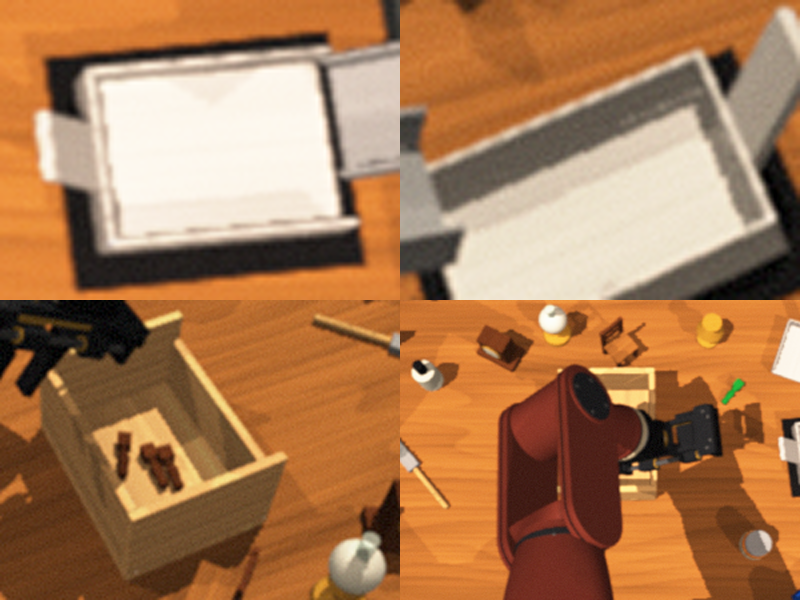

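The last picture shows the empty tray parallel to the mat and centred on it, with its nose under the chute (top-left crop). All three legs are in the bin, and the bin has not moved: its corner is still at scene (423,269). The gripper touches nothing.

```bash
python3 -c "
from cell import *
print(state()['ft_force'],finish_job())"
```

```text
the job is handed in; nothing more can be done
[ 0.11775831 -0.06025316 -0.03069277] None
```

The job is done and handed in at about 27 s: all three legs are in the bin, tipped from the tray at 63° on the rim, and the empty tray is back squarely on the mat and released; the bin and the other things I could see had not visibly moved.

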